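# Gather the sample tubes in one corner of the tote

### The arm

A 7-joint arm with a two-finger parallel gripper is mounted at the origin on a cart in front of the work surface, level with it; the furniture and walls round the work are solid. World frame = base frame: x ahead of the robot, y to its left, z up, the work surface at z = 0. Lengths are in m, angles in rad, forces in N, time in s.
With the tool pointing down it reaches from about 0.35 to 0.9 m from the base axis. Payload 7.2 kg.
Tool frame: the origin (TCP) lies midway between the tips of the shut fingers; the grasp point (between the pads) lies 19 mm behind it; z points along the fingers, y is the line along which they close (so a half turn about z gives the same grasp; the last joint's range is limited). The gripper opens to 88 mm and grips with 3 to 60 N. Pads are 20 mm wide; open, the fingers measure 115 mm over their backs; the gripper's body (75 mm by 178 mm) begins 61 mm behind the grasp point.
Start: joints at [1.141, 0.411, -0.013, 1.596, 0.006, 1.134, -0.082], TCP at [0.221, -0.585, 0.223] pointing down, gripper open.
Joint ranges: [-2.95, 2.95], [-0.29, 1.99], [-1.47, 1.44], [0.14, 2.54], [-1.03, 4.17], [0.13, 1.85], [-2.86, 2.86]. Speed limits (rad/s): [2.39, 2.39, 3.01, 3.01, 3.14, 3.14, 3.14].

### API

Orientations are given as a rotation vector (axis times angle).
In Python, from plant import * gives the robot as it stands.
- The arm moves only by the tool drive_tool, never from a script. Its argument "steps" is a list of rows, each a list of 7 numbers: the shift along the tool's x, y, z in mm, then the turn, a rotation vector about the tool's x, y, z in degrees, then the opening, from 0 (shut) to 1 (fully open). A call has exactly 10 rows; each row shifts and turns the commanded pose from where the row before left it, along the tool's axes as they then stand; what a row does not reach is not made up. A row lasts 1/12 s, in which the tool goes at most 41.7 mm and 7.16 degrees, less where a joint would pass 70% of its speed; a pose out of reach is approached as far as the arm can. A call with a gripper value outside its range is refused whole. The fingers move at their own pace and stop on an object; "force" is the grip in N (left out, the last holds). Time passes only in rows, so rows that do not move let the fingers close, or fill a call up. It gives the time, the measured TCP pose, the force, the opening and the grip force at its end, in the units of the state.
- get_state(): the state, without advancing time (a new reading comes with each control period).
- read_camera(name): name is "side" or "top" or "wrist"; returns a dict with "image" (480x640x3 uint8, red, green, blue), "depth" (480x640 float32, m along the optical axis (not along the pixel's ray), 0 where there is no reading), "K" (3x3 intrinsics, pixels), "dist_coeffs" ([k1, k2, p1, p2, k3] as OpenCV has them; the pictures are not rectified), "position" and "orientation" of the camera in the world. Camera axes: x right, y down, z forward; pixel columns grow to the right and rows downward; lengths in m; the calibration is good to about 2 mm. A picture is of the moment at which its call begins.
- finish_job(): hands the job in; it is judged then, once.
The state is a dict: "clock": time; "q": joint angles; "qd": joint speeds; "tau": joint torques, N m; "eef_pos": TCP position; "eef_rot": TCP orientation; "contact_force": force on the tool from outside, world axes, zero at the start; "moment": the same for the moment, N m; "finger_gap": finger opening in m; "gripper_force": force on a finger pad.
Only numpy, scipy, OpenCV 4.12 (cv2) and the standard library are available. Lean on these libraries where they do the work, as an engineer would, in place of code of your own. Each camera call takes 0.05 s, during which the arm holds its last target. There are 200 camera calls.

### The job

These sample tubes go into the tube rack next. Lay the stray tube gently in the grey tote with the other three, then take the tote by its rim and tip it, slowly, onto the corner nearest the tube rack (that corner stays on the worktop) until all four tubes have slid together into that corner, none left more than about 10 cm from it. Finish while still holding the tote tilted like that, hand off the tubes and nothing else propping it, so that I can pick them out; do not disturb the rack, the lidded box or the tape roll.

Things in the scene. Friction and masses are not known exactly. Their poses are not given: they have to be found in the camera images.
- tote: Grey open plastic tote, loose, 0.28 to 0.42 kg. Origin: centre of its underside; z up, x its short way, away from the robot, y its long way, to the left. 194 (x) by 264 (y) mm over the rim, 65 high; inside 170 by 240, floor 4 thick, inner corners bevelled 10. Smooth: tubes start to slide on its floor at 9 to 14 degrees, but to slide on along a wall into a corner takes about 30 degrees.
- rim_far (a point): Middle of the rim bar on the tote's far (+x) side, halfway up the bar. All four sides have such a bar: wall and bead together 12 mm thick (tote |x| 85 to 97, |y| 120 to 132 mm), 14 mm tall (tote z 51 to 65 mm), faces upright, straight to about 10 mm from the inner corners; pinch it from above.
- corner_near_left (a point): Inside of the tote: floor level at the corner -x, +y (robot's side, left).
- corner_near_right (a point): Inside of the tote: floor level at the corner -x, -y (robot's side, right).
- foot_near_left (a point): Underside of the tote: outer corner at -x, +y (88, 123 mm from the centre), on which it can be tipped.
- foot_near_right (a point): Underside of the tote: outer corner at -x, -y.
- foot_far_left (a point): Underside of the tote: outer corner at +x, +y (far side, left).
- foot_far_right (a point): Underside of the tote: outer corner at +x, -y (far side, right).
- tube_1: Capped 1.5 ml tube lying in the tote (white, 42 mm long, solid like a bar 11 mm wide and 13 mm tall, 12 g). Origin: at its underside, middle of its length and 2 mm to +x of its long axis; y along the tube.
- tube_2: Capped 1.5 ml tube lying in the tote (white, 42 mm long, solid like a bar 11 mm wide and 13 mm tall, 12 g). Origin: at its underside, middle of its length and 2 mm to +x of its long axis; y along the tube.
- tube_3: Capped 1.5 ml tube lying in the tote (white, 42 mm long, solid like a bar 11 mm wide and 13 mm tall, 12 g). Origin: at its underside, middle of its length and 2 mm to +x of its long axis; y along the tube.
- stray_tube: The stray tube: same kind and size, lying alone on the worktop beyond the tote's left or right end. Origin: at its underside, middle of its length and 2 mm to +x of its long axis; y along the tube. Pinch it across its 11 mm width from above, pads along y.
- rack: Tube rack (teal, 60 by 200 by 72 mm, holding a few screw-cap tubes), standing left or right of the tote, towards the robot. Origin: centre of its underside; y along its length. The tote's near corner on the rack's side is the one nearest to it.
- cryo_box: Lidded plastic box, 125 by 117 by 85 mm, on the other side of the tote. Bystander. Origin: centre of its underside.
- tape: Small roll of lab tape lying flat, 52 mm across, 12 mm tall, beyond one end of the tote. Bystander. Origin: centre of its underside.
Things that resemble listed ones, but are neither listed nor needed, are in the scene too. Several things have the shape of the rack; the one meant has the colours described above.

How it is judged:
On the way:
1. the stray tube has been let go inside the tote, which stands flat (x of stray_tube in the frame of tote between -0.085 and 0.085 m and y of stray_tube in the frame of tote between -0.12 and 0.12 m and z of stray_tube in the frame of tote below 0.03 m and contact force between the fingers and stray_tube below 0.2 N and linear speed of stray_tube below 0.05 m/s and angle between tote's own z axis and vertical below 0.1 rad), for 0.2 s.
At the end, for the whole second after the job is handed in: All four tubes lie still within 105 mm of the inner floor corner nearest the rack; its foot is within 20 mm of the worktop, the opposite foot over 70 mm up; the tote leans 15 to 50 degrees, still, held by the fingers (over 1 N), touching no bystander; the fingers touch no tube (((y of rack in the frame of tote above 0 m and distance between each of tube_1, tube_2, tube_3, stray_tube and corner_near_left below 0.105 m and height (world z) of foot_near_left below 0.02 m and height (world z) of foot_far_right above 0.07 m) or (y of rack in the frame of tote below 0 m and distance between each of tube_1, tube_2, tube_3, stray_tube and corner_near_right below 0.105 m and height (world z) of foot_near_right below 0.02 m and height (world z) of foot_far_left above 0.07 m)) and angle between tote's own z axis and vertical between 0.26 and 0.87 rad and contact force between the fingers and tote above 1 N and linear speed of tote below 0.02 m/s and angular speed of tote below 0.1 rad/s and contact force between tote and rack below 0.3 N and contact force between tote and cryo_box below 0.3 N and contact force between tote and tape below 0.3 N and contact force between the fingers and tube_1 below 0.3 N and contact force between the fingers and tube_2 below 0.3 N and contact force between the fingers and tube_3 below 0.3 N and contact force between the fingers and stray_tube below 0.3 N and linear speed of each of tube_1, tube_2, tube_3, stray_tube below 0.03 m/s); the arm keeps its last pose, push and grip.
It fails at once if a tube is thrown or dropped from a height (moves faster than 1.2 m/s) (linear speed of any of tube_1, tube_2, tube_3, stray_tube above 1.2 m/s).
It fails at once if the rack, lidded box or tape roll is pushed more than 15 mm or tipped (distance of any of rack, cryo_box, tape from where it was at the start of the episode above 0.015 m or angle between any of rack, cryo_box, tape's own z axis and vertical above 0.3 rad).
It also fails if it takes over 61 s, if anything falls off the work surface, if the arm or the gripper's body presses on something with over 40 N, if the wrist force passes 120 N, or if a joint passes its speed limit or range.

## Working session

There is one attempt and no reset: what is moved stays moved. The work goes in short steps, Python scripts to look and compute and a tool call to move; the robot and the scene stay as the last step left them, time stands still between calls to the robot, and variables do not carry over. Pictures are saved under pics/ and viewed, at most 12 in all, crops included, and the job is handed in when it is done.

Besides the shell and the picture viewer there is one more tool, called after "Request:" as name(argument=value, ...), one argument or row to a line, values as JSON. drive_tool: Moves the arm, as the interface text tells. Its arguments: {"type":"object","properties":{"steps":{"type":"array","items":{"type":"array","items":{"type":"number"}}},"force":{"type":"number"}},"required":["steps"]}

```bash
mkdir -p pics
cat > h.py <<'E'
from plant import *
import numpy as np, cv2
from scipy.spatial.transform import Rotation as R
def snap(n,f):
    c=read_camera(n); cv2.imwrite(f"pics/{f}.png",c["image"][:,:,::-1]); np.savez(f"pics/{f}.npz",**c); return c
def load(f): return dict(np.load(f"pics/{f}.npz"))
def rot(c):
    o=np.array(c["orientation"]); return o if o.shape==(3,3) else R.from_rotvec(o).as_matrix()
def px(c,u,v,z=None):
    p=cv2.undistortPoints(np.array([[[u,v]]],float),c["K"],c["dist_coeffs"])[0,0]
    d=rot(c)@np.array([p[0],p[1],1]); o=np.array(c["position"])
    if z is None:
        w=c["depth"][int(v)-1:int(v)+2,int(u)-1:int(u)+2]; s=np.median(w[w>0])
    else: s=(z-o[2])/d[2]
    return o+s*d
E
python3 - <<'E'
from h import *
a=snap("top","t0");b=snap("side","s0")
print(a["position"],a["orientation"],b["position"],b["orientation"],a["K"])
s=get_state();print(s["clock"],s["eef_pos"],s["eef_rot"],s["finger_gap"])
E
```

```text
[0.41045737 0.22268818 1.5163969 ] [-2.21198371  2.1533896  -0.07329919] [ 0.53583238 -0.85125428  0.94150223] [-2.243453   -0.01539584  0.00281785] [[479.05446977   0.         320.29516099]
 [  0.         479.05446977 238.32579866]
 [  0.           0.           1.        ]]
0.1 [ 0.22102209 -0.58413735  0.22188542] [-3.08893565e+00 -5.65036528e-01  5.84245370e-04] 0.08793416335858062
```

View pics/t0.png

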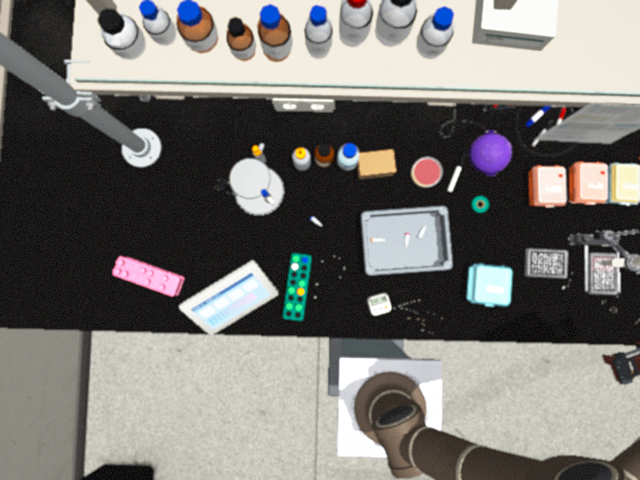

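View pics/s0.png

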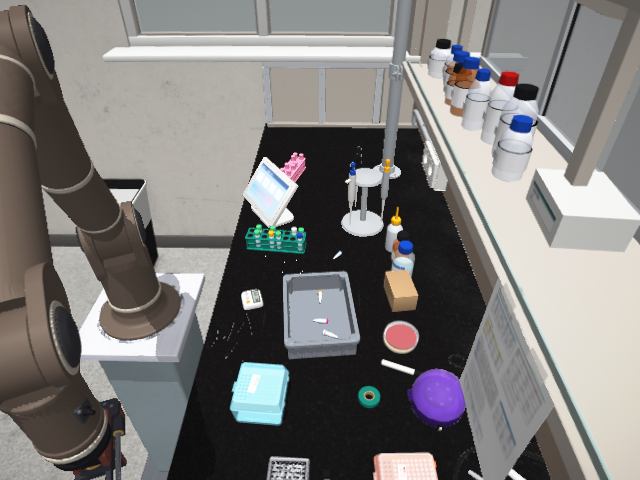

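Top view: tote at (406,240), and the stray tube at (316,221) beyond its left end. Two things have the rack's shape: the teal one at (297,286) and the pink one at (148,276). The teal one fits, so the target corner is near-left. Cryo box at (489,285), tape roll at (480,204). I'll confirm in a crop.

Run:
```python
from h import *
c=load("t0")
im=c["image"][185:325,275:475,::-1]
cv2.imwrite("pics/t0c.png",cv2.resize(im,None,fx=4,fy=4,interpolation=cv2.INTER_CUBIC))
```

```text
(no output)
```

View pics/t0c.png

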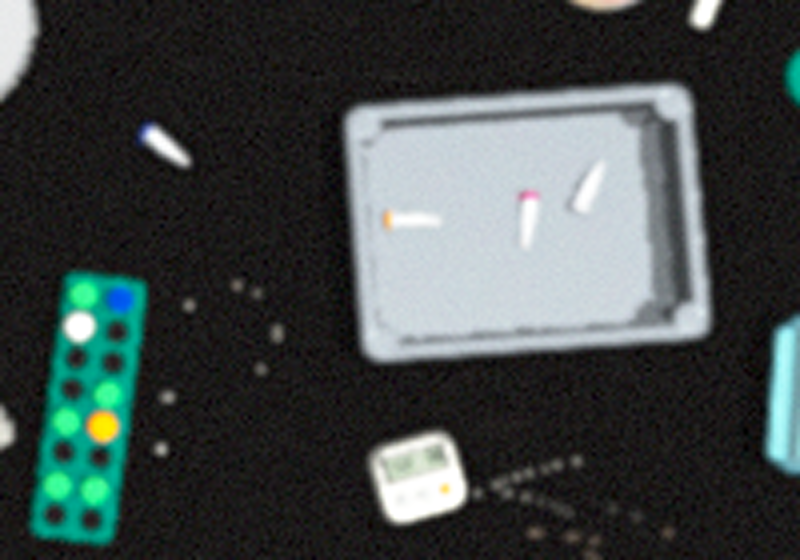

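Crop: the teal rack at (90,405) holds coloured caps, so it's the one meant. The stray tube runs from its blue cap at (146,133) to its tip at (188,163). Tote rim corners: far-left (347,105), far-right (692,87), near-right (712,337), near-left (365,360).

Run:
```python
from h import *
c=load("t0")
f=lambda u,v,z:px(c,275+u/4-.375,185+v/4-.375,z)
for n,u,v,z in [("FL",347,103,.065),("FR",692,85,.065),("NR",713,338,.065),("NL",365,362,.065),("cap",144,130,.007),("tip",190,165,.007),("rkFL",68,272,.072),("rkFR",147,282,.072),("rkNR",112,544,.072),("rkNL",31,536,.072),("timer",418,478,.01),("t1a",387,220,.01),("t1b",440,220,.01)]:
    print(n,f(u,v,z).round(4))
# table depth check
print(px(c,316,230).round(3), px(c,400,300).round(3), px(c,316,220).round(3))
s=load("s0")
for z,u,v in [(.007,338,254)]: print("side stray",px(s,u,v,z).round(4))
print("box",px(c,480,270).round(3),px(c,489,285).round(3),"tape",px(c,480,210,.012).round(3))
# colour segment of stray, moments
im=c["image"].astype(int);m=np.zeros((480,640),np.uint8);m[212:232,304:330]=(im[212:232,304:330].max(2)>90)
n=cv2.findNonZero(m);r=cv2.minAreaRect(n);print(r)
vx,vy,x0,y0=cv2.fitLine(n,cv2.DIST_L2,0,.01,.01).ravel();print(vx,vy,x0,y0)
a=px(c,x0-5*vx,y0-5*vy,.007);b=px(c,x0+5*vx,y0+5*vy,.007);print(px(c,x0,y0,.007).round(4),np.degrees(np.arctan2(*(b-a)[1::-1])))
print(R.from_rotvec(get_state()["eef_rot"]).as_matrix().round(3))
```

```text
FL [0.6031 0.1075 0.065 ]
FR [ 0.624  -0.1555  0.065 ]
NR [ 0.4317 -0.1729  0.065 ]
NL [0.4066 0.0898 0.065 ]
cap [0.585  0.2632 0.007 ]
tip [0.5581 0.226  0.007 ]
rkFL [0.4683 0.3157 0.072 ]
rkFR [0.4623 0.2559 0.072 ]
rkNR [0.266  0.2765 0.072 ]
rkNL [0.2702 0.3372 0.072 ]
timer [0.3173 0.0416 0.01  ]
t1a [0.5185 0.0697 0.01  ]
t1b [0.5196 0.028  0.01  ]
[0.545 0.245 0.001] [ 0.331 -0.025 -0.   ] [0.576 0.246 0.008]
side stray [0.5806 0.2497 0.007 ]
box [ 0.431 -0.249  0.083] [ 0.387 -0.277  0.082] tape [ 0.621 -0.272  0.012]
((315.5000305175781, 221.50003051757812), (14.142135620117188, 5.656853675842285), 45.0)
0.7905084 0.6124512 315.55554 220.79167
[0.5737 0.2473 0.007 ] -126.36413824852265
[[ 0.935  0.354 -0.001]
 [ 0.354 -0.935  0.001]
 [-0.    -0.001 -1.   ]]
```

Request:
drive_tool(
  steps=[
    [25,-26,0,0,0,0,1],
    [25,-26,0,0,0,0,1],
    [25,-26,0,0,0,0,1],
    [25,-26,0,0,0,0,1],
    [25,-26,0,0,0,0,1],
    [25,-26,0,0,0,0,1],
    [25,-26,0,0,0,0,1],
    [25,-26,0,0,0,0,1],
    [25,-26,0,0,0,0,1],
    [25,-26,0,0,0,0,1],
  ],
)

```text
clock: 0.93
eef_pos: [0.3631, -0.2511, 0.2226]
eef_rot: [3.09, 0.565, -0.0]
contact_force: [0.8, -0.4, -0.1]
finger_gap: 0.0878
gripper_force: 0.0
```

Request:
drive_tool(
  steps=[
    [25,-26,0,0,0,0,1],
    [25,-26,0,0,0,0,1],
    [25,-26,0,0,0,0,1],
    [25,-26,0,0,0,0,1],
    [25,-26,0,0,0,0,1],
    [25,-26,0,0,0,0,1],
    [25,-26,0,0,0,0,1],
    [25,-26,0,0,0,0,1],
    [25,-26,0,0,0,0,1],
    [25,-26,0,0,0,0,1],
  ],
)

```text
clock: 1.77
eef_pos: [0.505, 0.0803, 0.2224]
eef_rot: [3.09, 0.565, -0.001]
contact_force: [1.1, -0.4, 0.4]
finger_gap: 0.088
gripper_force: 0.0
```

Request:
drive_tool(
  steps=[
    [24,-26,0,0,0,0,1],
    [24,-26,0,0,0,0,1],
    [24,-26,0,0,0,0,1],
    [24,-26,0,0,0,0,1],
    [26,-27,0,0,0,0,1],
    [0,0,10,0,0,-6.6,1],
    [0,0,20,0,0,-6.6,1],
    [0,0,20,0,0,-6.6,1],
    [0,0,20,0,0,-6.6,1],
    [0,0,10,0,0,-6.6,1],
  ],
)

```text
clock: 2.6
eef_pos: [0.5712, 0.2438, 0.1396]
eef_rot: [-2.798, -1.428, 0.006]
contact_force: [0.1, -0.9, -1.4]
finger_gap: 0.0881
gripper_force: 0.0
```

Run:
```python
from h import *
c=snap("wrist","w1");s=get_state();print(s["eef_pos"],s["q"]);print(R.from_rotvec(s["eef_rot"]).as_matrix().round(3))
im=c["image"].astype(int);print(c["position"])
M=(im.min(2)>110)
d=c["depth"]
# project expected stray pos
rv,_=cv2.Rodrigues(rot(c).T);t=-rot(c).T@np.array(c["position"])
print(cv2.projectPoints(np.array([[.573,.2465,.007]]),rv,t,c["K"],c["dist_coeffs"])[0])
```

```text
[0.57071222 0.24320969 0.13833786] [-0.03924855  0.56892725 -0.6314404   1.66049575  0.37595705  1.04269041
 -1.40891234]
[[ 0.58   0.814 -0.005]
 [ 0.814 -0.58  -0.002]
 [-0.005 -0.003 -1.   ]]
[0.6221782  0.31332916 0.3004493 ]
[[[319.38151124 224.26418859]]]
```

View pics/w1.png

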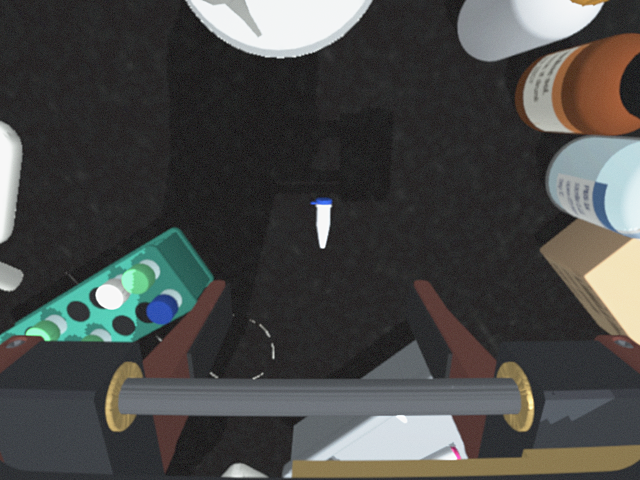

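Wrist view: the tube runs from its cap at (322,199) to its tip at (323,248), upright in the picture. The left finger is near the rack at (215,280).

Run:
```python
from h import *
c=load("w1");a=px(c,322,199,.007);b=px(c,323,248,.007);m=(a+b)/2
s=get_state();Rm=R.from_rotvec(s["eef_rot"]).as_matrix()
print(a,b,m,np.linalg.norm(a-b),np.degrees(np.arctan2(*(a-b)[1::-1])))
print("tool delta mm",Rm.T@(np.array([m[0],m[1],.003])-s["eef_pos"])*1000)
```

```text
[0.5873652  0.26265169 0.007     ] [0.56312724 0.22761424 0.007     ] [0.57524622 0.24513297 0.007     ] 0.0426040107195852 55.32557170604518
tool delta mm [  4.8772819    2.96431863 135.3071245 ]
```

Request:
drive_tool(
  steps=[
    [5,3,25,0,0,-1,0.6],
    [0,0,25,0,0,0,0.6],
    [0,0,25,0,0,0,0.6],
    [0,0,25,0,0,0,0.6],
    [0,0,20,0,0,0,0.6],
    [0,0,9,0,0,0,0.6],
    [0,0,5,0,0,0,0.6],
    [0,0,0,0,0,0,0.6],
    [0,0,0,0,0,0,0],
    [0,0,0,0,0,0,0],
  ],
  force=15,
)

```text
clock: 3.48
eef_pos: [0.5787, 0.2472, 0.0101]
eef_rot: [2.79, 1.443, 0.003]
contact_force: [-0.3, -0.2, -0.3]
finger_gap: 0.0427
gripper_force: 0.0
```

Request:
drive_tool(
  steps=[
    [0,0,0,0,0,0,0],
    [0,0,0,0,0,0,0],
    [0,0,0,0,0,0,0],
    [0,0,0,0,0,0,0],
    [0,0,0,0,0,0,0],
    [0,0,0,0,0,0,0],
    [0,0,0,0,0,0,0],
    [0,0,-5,0,0,0,0],
    [0,0,-15,0,0,0,0],
    [0,0,-20,0,0,0,0],
  ],
)

```text
clock: 4.32
eef_pos: [0.5769, 0.2464, 0.0485]
eef_rot: [-2.789, -1.444, 0.004]
contact_force: [-0.3, -0.4, 0.2]
finger_gap: 0.011
gripper_force: 15.0
```

Request:
drive_tool(
  steps=[
    [0,0,-25,0,0,0,0],
    [0,0,-25,0,0,0,0],
    [-20,3,-20,0,0,0,0],
    [-32,6,0,0,0,0,0],
    [-35,7,0,0,0,0,0],
    [-35,7,0,0,0,0,0],
    [-35,7,0,0,0,0,0],
    [-35,6,0,0,0,0,0],
    [-35,5,0,0,0,0,0],
    [-25,5,0,0,0,0,0],
  ],
)

```text
clock: 5.15
eef_pos: [0.4683, 0.0118, 0.1195]
eef_rot: [2.79, 1.442, -0.001]
contact_force: [0.6, -0.5, -0.7]
finger_gap: 0.0108
gripper_force: 15.0
```

Request:
drive_tool(
  steps=[
    [0,0,20,0,0,0,0],
    [0,0,25,0,0,0,0],
    [0,0,25,0,0,0,0],
    [0,0,20,0,0,0,0],
    [0,0,8,0,0,0,0],
    [0,0,0,0,0,0,0],
    [0,0,0,0,0,0,0],
    [0,0,0,0,0,0,0],
    [0,0,0,0,0,0,0],
    [0,0,0,0,0,0,0],
  ],
)

```text
clock: 5.98
eef_pos: [0.4707, 0.0144, 0.0217]
eef_rot: [2.789, 1.443, 0.002]
contact_force: [0.4, -0.7, 0.4]
finger_gap: 0.0108
gripper_force: 15.0
```

Request:
drive_tool(
  steps=[
    [0,0,4,0,0,0,0],
    [0,0,4,0,0,0,0],
    [0,0,3,0,0,0,0],
    [0,0,0,0,0,0,0],
    [0,0,0,0,0,0,0],
    [0,0,0,0,0,0,0.15],
    [0,0,0,0,0,0,0.3],
    [0,0,0,0,0,0,0.4],
    [0,0,0,0,0,0,0.4],
    [0,0,0,0,0,0,0.4],
  ],
)

```text
clock: 6.82
eef_pos: [0.4698, 0.0144, 0.0096]
eef_rot: [-2.79, -1.444, 0.0]
contact_force: [-0.4, 0.3, -0.6]
finger_gap: 0.0344
gripper_force: 0.0
```

Request:
drive_tool(
  steps=[
    [0,0,0,0,0,0,0.4],
    [0,0,0,0,0,0,0.4],
    [0,0,-5,0,0,0,0.4],
    [0,0,-15,0,0,0,0.4],
    [0,0,-25,0,0,0,0.4],
    [0,0,-30,0,0,0,0.4],
    [0,0,-30,0,0,0,0.4],
    [0,0,-30,0,0,0,0.4],
    [0,0,-30,0,0,0,1],
    [0,0,-30,0,0,0,1],
  ],
)

```text
clock: 7.65
eef_pos: [0.4695, 0.0146, 0.2065]
eef_rot: [-2.79, -1.445, -0.0]
contact_force: [0.2, -0.0, -0.4]
finger_gap: 0.045
gripper_force: 0.0
```

Run:
```python
from h import *
c=snap("wrist","w2");s=get_state();print(s["clock"],s["eef_pos"],s["q"]);print(c["position"])
```

```text
7.7 [0.47234446 0.01538788 0.21177708] [ 0.4948297   0.23148228 -0.72452666  1.93531277  0.18047196  1.03150916
 -0.92312097]
[0.51902354 0.08450909 0.36759408]
```

View pics/w2.png

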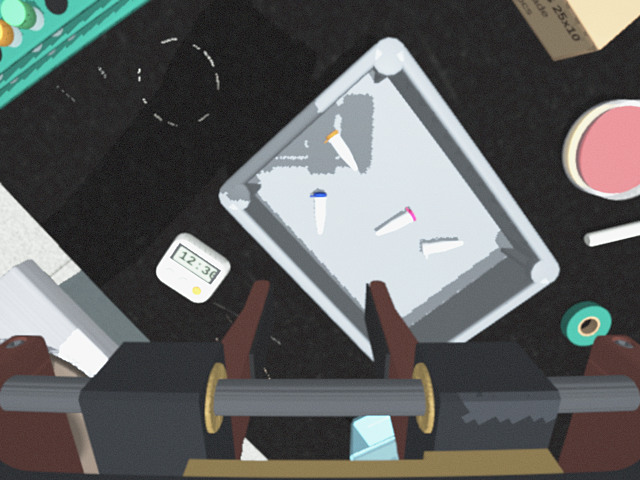

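The stray lies in the tote at (320,210), clear of the walls. The tote's far-right rim corner is at (545,272). Next I refine the tote pose from rim-height depth points and work out the grasp.

```bash
cat >> h.py <<'E'
def cloud(c,m=None):
    d=c["depth"];v,u=np.nonzero((d>0) if m is None else (d>0)&m)
    p=cv2.undistortPoints(np.stack([u,v],1)[:,None].astype(float),c["K"],c["dist_coeffs"])[:,0]
    return np.array(c["position"])+(np.c_[p,np.ones(len(p))]*d[v,u][:,None])@rot(c).T
E
python3 - <<'E'
from h import *
for f in ("t0","w2"):
    P=cloud(load(f));P=P[(P[:,2]>.058)&(P[:,2]<.072)&(P[:,0]>.38)&(P[:,0]<.66)&(P[:,1]>-.19)&(P[:,1]<.13)]
    print(f,len(P),np.median(P[:,2]),cv2.minAreaRect((P[:,:2]*1000).astype(np.float32)))
    for yaw in (4.6,5.1,5.6):
        Q=P[:,:2]@R.from_euler("z",yaw,degrees=True).as_matrix()[:2,:2]
        print(yaw,np.percentile(Q,[.5,99.5],axis=0).round(4).tolist())
c=load("w2")
for n,u,v in [("FL",390,38),("FR",560,272),("NL",220,197)]: print(n,px(c,u,v,.063).round(4))
E
```

```text
t0 1141 0.06335192660204592 ((516.2431030273438, -32.1553955078125), (194.10581970214844, 265.17828369140625), 5.69105863571167)
4.6 [[0.4143, -0.2061], [0.6094, 0.0591]]
5.1 [[0.4144, -0.2101], [0.6082, 0.0544]]
5.6 [[0.4139, -0.2142], [0.6071, 0.0498]]
w2 13121 0.06361153764253613 ((519.3264770507812, -32.09248352050781), (194.47779846191406, 264.8069152832031), 5.608923435211182)
4.6 [[0.4182, -0.2031], [0.6121, 0.0586]]
5.1 [[0.4182, -0.2078], [0.6109, 0.0537]]
5.6 [[0.4178, -0.2126], [0.61, 0.0491]]
FL [0.5979 0.1036 0.063 ]
FR [ 0.625  -0.1503  0.063 ]
NL [0.4148 0.0836 0.063 ]
```

Request:
drive_tool(
  steps=[
    [-3,27,5,0,0,0,1],
    [-3,27,5,0,0,0,1],
    [-3,28,10,0,0,0,1],
    [-3,28,10,0,0,0,1],
    [-3,28,10,0,0,0,1],
    [-3,28,10,0,0,0,1],
    [-3,28,10,0,0,0,1],
    [0,0,0,0,0,-6.8,1],
    [0,0,0,0,0,-6.8,1],
    [0,0,0,0,0,-6.8,1],
  ],
)

```text
clock: 8.53
eef_pos: [0.6161, -0.1149, 0.1441]
eef_rot: [-2.484, -1.921, 0.0]
contact_force: [-0.3, 0.7, -0.3]
finger_gap: 0.0877
gripper_force: 0.0
```

Request:
drive_tool(
  steps=[
    [0,0,0,0,0,-6.7,0.6],
    [0,0,0,0,0,-6.7,0.6],
    [0,0,0,0,0,-6.7,0.6],
    [0,0,0,0,0,0,0.6],
    [0,0,0,0,0,0,0.6],
    [0,0,0,0,0,0,0.6],
    [0,0,0,0,0,0,0.6],
    [0,0,0,0,0,0,0.6],
    [0,0,0,0,0,0,0.6],
    [0,0,0,0,0,0,0.6],
  ],
)

```text
clock: 9.37
eef_pos: [0.6162, -0.1147, 0.1447]
eef_rot: [2.118, 2.32, -0.0]
contact_force: [0.4, 0.9, -0.9]
finger_gap: 0.0526
gripper_force: 0.0
```

Run:
```python
from h import *
c=snap("wrist","w3");s=get_state();print(s["clock"],s["eef_pos"],s["q"]);Rm=R.from_rotvec(s["eef_rot"]).as_matrix();print(Rm.round(3))
P=cloud(c);P=P[(P[:,2]>.058)&(P[:,2]<.072)&(P[:,0]>.38)&(P[:,0]<.66)&(P[:,1]>-.19)&(P[:,1]<.13)]
Q=P[:,:2]@R.from_euler("z",5.6,degrees=True).as_matrix()[:2,:2]
print(len(P),np.percentile(Q,[.5,99.5],axis=0))
F=Q[(Q[:,0]>.585)&(Q[:,1]>-.16)&(Q[:,1]<0)];print("far bar",np.percentile(F[:,0],[1,50,99]),np.polyfit(F[:,1],F[:,0],1))
w=np.array([.6174,-.1127,.039]);print("delta tool mm",Rm.T@(w-s["eef_pos"])*1000)
```

```text
9.4167 [ 0.61623853 -0.11465758  0.14471762] [ 0.62186393  0.60397158 -0.75359742  1.63822474  0.45567567  1.08294828
 -0.1705927 ]
[[-0.091  0.996  0.   ]
 [ 0.996  0.091 -0.   ]
 [-0.     0.    -1.   ]]
15584 [[ 0.41774332 -0.21344342]
 [ 0.61088718 -0.01634525]]
far bar [0.59908279 0.60492699 0.61092992] [-2.30915814e-04  6.04952689e-01]
delta tool mm [  1.85914072   1.32365083 105.7174923 ]
```

View pics/w3.png

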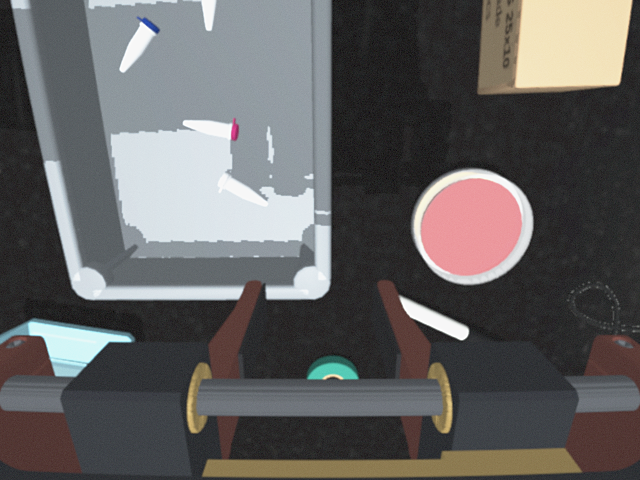

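Wrist view: the far bar runs up from the corner at (315,282) and the fingers straddle it at (255,285) and (385,285). All four tubes are clear of the inner finger. Now I descend and grip.

Request:
drive_tool(
  steps=[
    [2.5,2,20,0,0,0,0.6],
    [0,0,25,0,0,0,0.6],
    [0,0,25,0,0,0,0.6],
    [0,0,20,0,0,0,0.6],
    [0,0,10,0,0,0,0.6],
    [0,0,5,0,0,0,0.6],
    [0,0,0,0,0,0,0.6],
    [0,0,0,0,0,0,0.6],
    [0,0,0,0,0,0,0.4],
    [0,0,0,0,0,0,0.2],
  ],
  force=60,
)

```text
clock: 10.25
eef_pos: [0.6188, -0.1121, 0.0409]
eef_rot: [2.117, 2.319, 0.002]
contact_force: [-0.8, 0.1, 0.1]
finger_gap: 0.0429
gripper_force: 0.0
```

Request:
drive_tool(
  steps=[
    [0,0,0,0,0,0,0],
    [0,0,0,0,0,0,0],
    [0,0,0,0,0,0,0],
    [0,0,0,0,0,0,0],
    [0,0,0,0,0,0,0],
    [0,0,0,0,0,0,0],
    [0,0,0,0,0,0,0],
    [0,0,0,0,0,0,0],
    [0,0,0,0,0,0,0],
    [0,0,0,0,0,0,0],
  ],
)

```text
clock: 11.08
eef_pos: [0.6179, -0.1122, 0.0398]
eef_rot: [2.118, 2.32, -0.0]
contact_force: [-0.7, -1.2, 3.8]
finger_gap: 0.0113
gripper_force: 60.0
```

Run:
```python
from h import *
s=get_state();p=np.array(s["eef_pos"]);Rm=R.from_rotvec(s["eef_rot"]).as_matrix();print(s["clock"],p,s["q"],s["contact_force"],s["gripper_force"])
c=snap("top","t1")
P=cloud(c);P=P[(P[:,2]>.058)&(P[:,2]<.072)&(P[:,0]>.38)&(P[:,0]<.66)&(P[:,1]>-.19)&(P[:,1]<.13)]
print(cv2.minAreaRect((P[:,:2]*1000).astype(np.float32)))
yaw=R.from_euler("z",5.6,degrees=True).as_matrix()
# tote: bar pinched -> tote x of grasp = 91mm
g=yaw.T@p; cen=np.array([g[0]-.091,-.0814,0]); foot=yaw@(cen+[-.088,.123,0]);print("centre",yaw@cen,"foot",foot)
ax=yaw@np.array([-1,-1,0])/2**.5
for a in (.5,1):
    Q=R.from_rotvec(ax*np.radians(a)).as_matrix()
    print(a,(Rm.T@(foot+Q@(p-foot)-p)*1000).round(2),(Rm.T@ax*a).round(3))
Q=R.from_rotvec(ax*np.radians(42)).as_matrix();print("end TCP",foot+Q@(p-foot),(Q@Rm)[:,2])
```

```text
11.0833 [ 0.61794695 -0.11220235  0.03975968] [ 0.56947294  0.72279984 -0.68295021  1.71139751  0.55703383  0.91083449
 -0.25193945] [-0.73626638 -1.17133384  3.82312539] 59.99248534440994
((515.9871826171875, -31.73065185546875), (193.80926513671875, 265.2516174316406), 5.577149868011475)
centre [ 0.51854338 -0.03094673  0.        ] foot [0.41896067 0.08287895 0.        ]
0.5 [ 0.25 -0.25 -2.42] [-0.356 -0.351  0.   ]
1 [ 0.52 -0.52 -4.84] [-0.712 -0.702  0.   ]
end TCP [ 0.5422931  -0.05005957  0.21528945] [ 0.51701688 -0.42492086 -0.74305842]
```

Request:
drive_tool(
  steps=[
    [0.5,-0.5,-4.85,-0.71,-0.7,0,0],
    [0.5,-0.5,-4.85,-0.71,-0.7,0,0],
    [0.5,-0.5,-4.85,-0.71,-0.7,0,0],
    [0.5,-0.5,-4.85,-0.71,-0.7,0,0],
    [0.5,-0.5,-4.85,-0.71,-0.7,0,0],
    [0.5,-0.5,-4.85,-0.71,-0.7,0,0],
    [0.5,-0.5,-4.85,-0.71,-0.7,0,0],
    [0.5,-0.5,-4.85,-0.71,-0.7,0,0],
    [0.25,-0.25,-2.42,-0.355,-0.35,0,0],
    [0.25,-0.25,-2.42,-0.355,-0.35,0,0],
  ],
)

```text
clock: 11.97
eef_pos: [0.6106, -0.1058, 0.0831]
eef_rot: [2.011, 2.204, 0.012]
contact_force: [-0.1, 0.4, -1.9]
finger_gap: 0.0117
gripper_force: 60.0
```

Request:
drive_tool(
  steps=[
    [0.25,-0.25,-2.42,-0.355,-0.35,0,0],
    [0.25,-0.25,-2.42,-0.355,-0.35,0,0],
    [0.25,-0.25,-2.42,-0.355,-0.35,0,0],
    [0.25,-0.25,-2.42,-0.355,-0.35,0,0],
    [0.25,-0.25,-2.42,-0.355,-0.35,0,0],
    [0.25,-0.25,-2.42,-0.355,-0.35,0,0],
    [0.25,-0.25,-2.42,-0.355,-0.35,0,0],
    [0.25,-0.25,-2.42,-0.355,-0.35,0,0],
    [0.25,-0.25,-2.42,-0.355,-0.35,0,0],
    [0.25,-0.25,-2.42,-0.355,-0.35,0,0],
  ],
)

```text
clock: 12.8
eef_pos: [0.6044, -0.1008, 0.106]
eef_rot: [1.953, 2.14, 0.019]
contact_force: [-0.4, 0.1, -3.2]
finger_gap: 0.0116
gripper_force: 60.0
```

Request:
drive_tool(
  steps=[
    [0.25,-0.25,-2.42,-0.355,-0.35,0,0],
    [0.25,-0.25,-2.42,-0.355,-0.35,0,0],
    [0.25,-0.25,-2.42,-0.355,-0.35,0,0],
    [0.25,-0.25,-2.42,-0.355,-0.35,0,0],
    [0.25,-0.25,-2.42,-0.355,-0.35,0,0],
    [0.25,-0.25,-2.42,-0.355,-0.35,0,0],
    [0.25,-0.25,-2.42,-0.355,-0.35,0,0],
    [0.25,-0.25,-2.42,-0.355,-0.35,0,0],
    [0.25,-0.25,-2.42,-0.355,-0.35,0,0],
    [0.25,-0.25,-2.42,-0.355,-0.35,0,0],
  ],
)

```text
clock: 13.63
eef_pos: [0.5965, -0.0943, 0.1282]
eef_rot: [1.895, 2.076, 0.025]
contact_force: [-0.3, -0.7, -2.5]
finger_gap: 0.0121
gripper_force: 60.0
```

Run:
```python
from h import *
s=get_state();print(s["clock"],s["q"],s["contact_force"],s["gripper_force"],s["finger_gap"])
Rm=R.from_rotvec(s["eef_rot"]).as_matrix();print(s["eef_pos"],np.degrees(np.arccos(-Rm[2,2])))
snap("side","s1");c=load("s1")
cv2.imwrite("pics/s1c.png",cv2.resize(c["image"][200:400,220:460,::-1],None,fx=3,fy=3,interpolation=cv2.INTER_CUBIC))
```

```text
13.6333 [ 0.44159755  0.42111641 -0.62105216  1.96924294  0.75930422  0.72569177
 -0.57409104] [-0.28741943 -0.72549494 -2.52043717] 60.049572587013245 0.012068069084973418
[ 0.59650914 -0.09432563  0.12819258] 18.994086849600173
```

View pics/s1c.png

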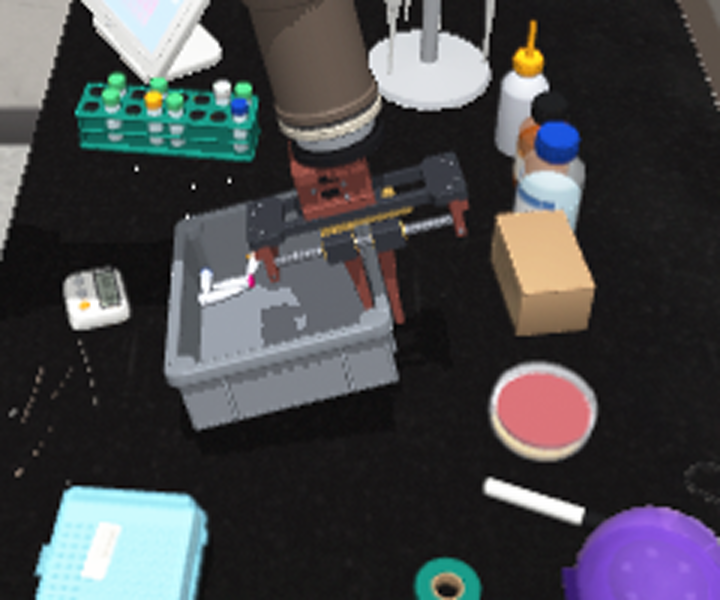

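The tote is tipping cleanly, with the tubes bunching on the near-left side at (200–255, 270–300). I'll carry on to about 40°.

Request:
drive_tool(
  steps=[
    [0.5,-0.5,-4.85,-0.71,-0.7,0,0],
    [0.5,-0.5,-4.85,-0.71,-0.7,0,0],
    [0.5,-0.5,-4.85,-0.71,-0.7,0,0],
    [0.5,-0.5,-4.85,-0.71,-0.7,0,0],
    [0.5,-0.5,-4.85,-0.71,-0.7,0,0],
    [0.5,-0.5,-4.85,-0.71,-0.7,0,0],
    [0.5,-0.5,-4.85,-0.71,-0.7,0,0],
    [0.5,-0.5,-4.85,-0.71,-0.7,0,0],
    [0.5,-0.5,-4.85,-0.71,-0.7,0,0],
    [0.5,-0.5,-4.85,-0.71,-0.7,0,0],
  ],
)

```text
clock: 14.52
eef_pos: [0.5764, -0.0776, 0.1702]
eef_rot: [1.776, 1.947, 0.037]
contact_force: [-0.2, 1.4, -4.1]
finger_gap: 0.0116
gripper_force: 60.1
```

Request:
drive_tool(
  steps=[
    [0.5,-0.5,-4.85,-0.71,-0.7,0,0],
    [0.5,-0.5,-4.85,-0.71,-0.7,0,0],
    [0.5,-0.5,-4.85,-0.71,-0.7,0,0],
    [0.5,-0.5,-4.85,-0.71,-0.7,0,0],
    [0.5,-0.5,-4.85,-0.71,-0.7,0,0],
    [0.5,-0.5,-4.85,-0.71,-0.7,0,0],
    [0.5,-0.5,-4.85,-0.71,-0.7,0,0],
    [0.5,-0.5,-4.85,-0.71,-0.7,0,0],
    [0.5,-0.5,-4.85,-0.71,-0.7,0,0],
    [0.5,-0.5,-4.85,-0.71,-0.7,0,0],
  ],
)

```text
clock: 15.35
eef_pos: [0.5511, -0.0567, 0.2066]
eef_rot: [1.659, 1.819, 0.047]
contact_force: [0.4, 0.5, -4.2]
finger_gap: 0.0117
gripper_force: 60.1
```

Request:
drive_tool(
  steps=[
    [0,0,0,0,0,0,0],
    [0,0,0,0,0,0,0],
    [0,0,0,0,0,0,0],
    [0,0,0,0,0,0,0],
    [0,0,0,0,0,0,0],
    [0,0,0,0,0,0,0],
    [0,0,0,0,0,0,0],
    [0,0,0,0,0,0,0],
    [0,0,0,0,0,0,0],
    [0,0,0,0,0,0,0],
  ],
)

```text
clock: 16.18
eef_pos: [0.5516, -0.0574, 0.2061]
eef_rot: [1.661, 1.82, 0.046]
contact_force: [-0.3, -0.4, -4.0]
finger_gap: 0.0117
gripper_force: 60.1
```

Run:
```python
from h import *
s=get_state();print(s["clock"],s["q"],s["contact_force"],s["gripper_force"],s["finger_gap"])
Rm=R.from_rotvec(s["eef_rot"]).as_matrix();print(s["eef_pos"],np.degrees(np.arccos(-Rm[2,2])))
a=snap("side","s2");b=snap("top","t2")
A=cv2.resize(a["image"][220:380,230:390],None,fx=2.5,fy=2.5,interpolation=3);B=cv2.resize(b["image"][190:290,330:430],(400,400),interpolation=3)
cv2.imwrite("pics/c2.png",np.hstack([A,B])[:,:,::-1])
```

```text
16.1833 [ 0.19708846  0.18242041 -0.59394997  2.21419217  1.13819151  0.76491523
 -1.14144439] [-0.34789861 -0.44264605 -4.01619284] 60.0846728682518 0.011704171046592975
[ 0.55158476 -0.05740769  0.20611656] 38.88059368993616
```

View pics/c2.png

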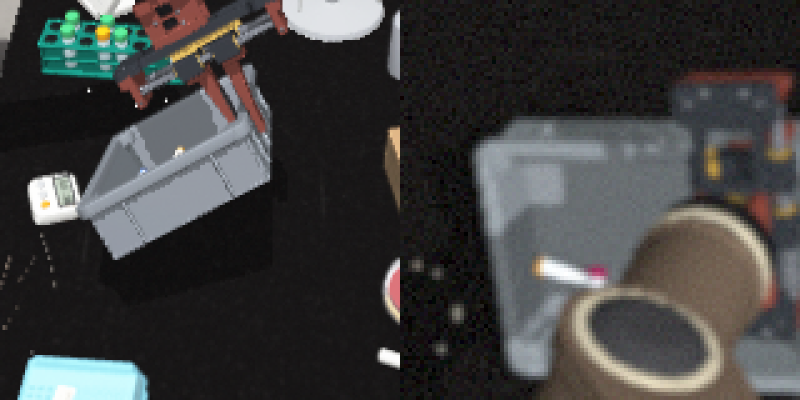

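```bash
cat >> h.py <<'E'
def tote(s):
    # rigid in hand: pose at grip time
    p0=np.array([.61795,-.1122,.03976]);R0=R.from_rotvec([2.118,2.32,0]).as_matrix()
    Y=R.from_euler("z",5.6,degrees=True).as_matrix();c0=np.array([.5185,-.0310,0])
    Rm=R.from_rotvec(s["eef_rot"]).as_matrix()
    RT=Rm@R0.T@Y; return np.array(s["eef_pos"])+Rm@R0.T@(c0-p0),RT
E
python3 - <<'E'
from h import *
s=get_state();t,RT=tote(s)
print("foot",t+RT@[-.088,.123,0],"cornerNL",t+RT@[-.085,.12,.004],"tilt",np.degrees(np.arccos(RT[2,2])))
b=load("t2")
for u,v in [(540,268),(575,274),(600,272)]:
    U,V=330+(u-400)/4,190+v/4;print((RT.T@(px(b,U,V)-t)).round(4))
# depth-based tubes in tote frame
P=cloud(b);Q=(P-t)@RT;m=(abs(Q[:,0])<.08)&(abs(Q[:,1])<.115)
print("floor z",np.median(Q[m][:,2]))
w=snap("wrist","w4")
E
```

```text
foot [0.41930619 0.08278584 0.00097823] cornerNL [0.41991839 0.08228189 0.00675501] tilt 38.870460025333465
[-0.0308  0.1137  0.0145]
[-0.0372  0.0876  0.01  ]
[-0.0356  0.0678  0.0083]
floor z -0.0001679899984340618
```

View pics/w4.png

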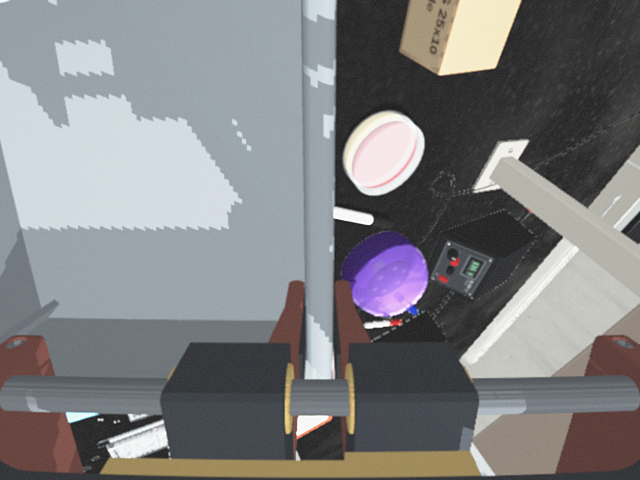

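Run:
```python
from h import *
s=get_state();t,RT=tote(s)
for f in ("t2","s2","w4"):
    c=load(f);P=cloud(c);Q=(P-t)@RT
    m=(abs(Q[:,0])<.083)&(abs(Q[:,1])<.118)&(Q[:,2]<.03)&(Q[:,2]>-.01)
    H,_,_=np.histogram2d(Q[m][:,0],Q[m][:,1],bins=[np.arange(-.085,.086,.017),np.arange(-.12,.121,.02)])
    print(f,"rows x -85..85, cols y -120..120");print(H.astype(int))
c=load("s2");cv2.imwrite("pics/s2c.png",cv2.resize(c["image"][255:325,260:350,::-1],None,fx=8,fy=8,interpolation=cv2.INTER_CUBIC))
```

```text
t2 rows x -85..85, cols y -120..120
[[ 9 25  0  0  0  0  0  0  0  0  0 18]
 [ 8 27  0  0  0  0  0  0  0  0  9 24]
 [ 9 29  5  0  0  0  0  0  5 24 26 19]
 [ 9 34  6  0  0  0  0  0 25 37 35 37]
 [11 25  0  0  0  0  0  8 31 30 31 28]
 [ 9 19  0  0  0  0  6 29 32 30 29 33]
 [ 9 23  0  0  0 10 29 36 32 31 31 30]
 [ 6 11  0  0  0 17 31 35 34 31 32 32]
 [ 0  0  0  0  0  6 12 14  9 12 11 10]
 [ 1  0  0  0  0  0  0  0  0  0  0  0]]
s2 rows x -85..85, cols y -120..120
[[ 0  0  0  0  0  0  1  1  2  2  8 39]
 [ 0  0  0  0  0  0  0  0  0  0  0 22]
 [ 0  0  0  0  0  0  0  0  0  0  0 24]
 [ 0  0  0  0  0  0  0  0  0  0  2 24]
 [ 0  0  0  0  0  0  0  0  0  0  0 26]
 [ 0  0  0  0  0  0  0  0  0  0  0 26]
 [ 0  0  0  0  0  0  0  0  0  0  0 26]
 [ 0  0  0  0  0  0  0  0  0  0  0  9]
 [ 0  0  0  0  0  0  0  0  0  0  0  5]
 [ 0  0  0  0  0  0  0  0  0  0  0  0]]
w4 rows x -85..85, cols y -120..120
[[ 894  712  773  830  875  940  740  433  104    0    0    0]
 [ 677  803  891  951 1033 1114 1201 1286 1148    0    0    0]
 [ 699  826  908  984 1068 1146 1231 1329 1135    0    0    0]
 [ 709  847  906  994 1077 1172 1266 1376 1101    0    0    0]
 [ 714  850  940 1009 1102 1182 1303 1376 1080    0    0    0]
 [ 714  864  941 1033 1113 1213 1322 1416 1056    0    0    0]
 [ 735  888  945 1038 1129 1233 1335 1446 1030    0    0    0]
 [ 740  885  962 1062 1150 1250 1354 1466 1002    0    0    0]
 [ 742  893  970 1061 1146 1256 1366 1477  983    0    0    0]
 [  97  635  852  925 1020 1126 1209 1322  858    0    0    0]]
```

View pics/s2c.png

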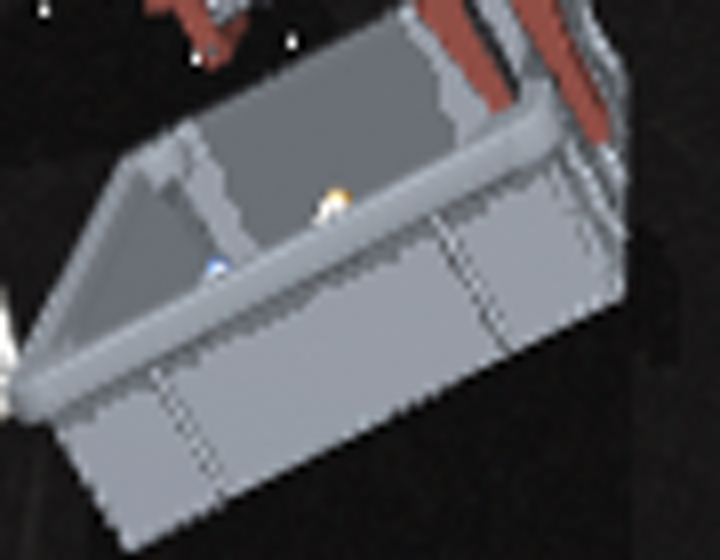

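Request:
drive_tool(
  steps=[
    [0.5,-0.5,-4.85,-0.71,-0.7,0,0],
    [0.5,-0.5,-4.85,-0.71,-0.7,0,0],
    [0.5,-0.5,-4.85,-0.71,-0.7,0,0],
    [0.5,-0.5,-4.85,-0.71,-0.7,0,0],
    [0,0,0,0,0,0,0],
    [0,0,0,0,0,0,0],
    [0,0,0,0,0,0,0],
    [0,0,0,0,0,0,0],
    [0,0,0,0,0,0,0],
    [0,0,0,0,0,0,0],
  ],
)

```text
clock: 17.17
eef_pos: [0.5403, -0.0483, 0.219]
eef_rot: [1.614, 1.768, 0.049]
contact_force: [0.2, 0.7, -5.2]
finger_gap: 0.0118
gripper_force: 60.1
```

Run:
```python
from h import *
s=get_state();t,RT=tote(s)
print(s["clock"],s["contact_force"],s["finger_gap"],"foot",t+RT@[-.088,.123,0],"opp",t+RT@[.088,-.123,0],"tilt",np.degrees(np.arccos(RT[2,2])))
w=snap("wrist","w5");b=snap("top","t3");a=snap("side","s3")
for c,ps in ((w,[(-.079,y,.01) for y in (-.05,0,.01,.02,.03,.04,.05,.06)]),):
    r=rot(c).T;uv=cv2.projectPoints(np.array([t+RT@np.array(p) for p in ps]),cv2.Rodrigues(r)[0],-r@np.array(c["position"]),c["K"],c["dist_coeffs"])[0][:,0];print(uv.round(0).tolist())
for n,c in (("w",w),("t",b),("s",a)):
    P=cloud(c);Q=(P-t)@RT;v,u=np.nonzero(c["depth"]>0);im=c["image"][v,u].astype(int)
    m=(abs(Q[:,0])<.085)&(abs(Q[:,1])<.12)&(Q[:,2]>.008)&(Q[:,2]<.04)&((np.ptp(im,axis=1)>60)|(im.min(1)>225))&(im[:,0]<256)
    for q,col in list(zip(Q[m].round(3).tolist(),im[m].tolist()))[:: max(1,m.sum()//12)]: print(n,q,col)
```

```text
17.1667 [ 0.15593214  0.68706619 -5.16450516] 0.011751968555675932 foot [0.41945285 0.08262981 0.00110778] opp [ 0.55704268 -0.09453192  0.20402343] tilt 42.84773227466954
[[13.0, 213.0], [-11.0, 119.0], [-16.0, 99.0], [-20.0, 78.0], [-25.0, 56.0], [-30.0, 34.0], [-35.0, 12.0], [-40.0, -11.0]]
w [-0.061, 0.055, 0.008] [248, 248, 249]
w [-0.061, 0.055, 0.008] [248, 249, 249]
t [-0.027, 0.119, 0.012] [166, 133, 94]
t [-0.032, 0.118, 0.01] [238, 213, 172]
t [-0.03, 0.103, 0.011] [246, 249, 251]
t [-0.033, 0.114, 0.012] [239, 238, 231]
t [-0.033, 0.104, 0.011] [251, 254, 255]
t [-0.034, 0.095, 0.009] [243, 246, 249]
t [-0.035, 0.103, 0.014] [239, 243, 245]
t [-0.034, 0.092, 0.016] [251, 254, 255]
t [-0.037, 0.086, 0.008] [226, 230, 231]
t [-0.034, 0.064, 0.012] [162, 90, 121]
t [-0.037, 0.089, 0.016] [242, 245, 246]
t [-0.037, 0.08, 0.014] [232, 237, 235]
t [-0.046, 0.077, 0.01] [226, 230, 232]
t [-0.048, 0.076, 0.012] [226, 233, 234]
t [-0.052, 0.074, 0.012] [239, 243, 245]
t [-0.075, 0.095, 0.017] [247, 249, 255]
```

Run:
```python
from h import *
s=get_state();t,RT=tote(s)
for n in ("t3","s3","w5"):
    c=load(n);r=rot(c).T
    for x,z in ((-.079,.016),(-.066,.010)):
        ys=np.arange(-.1,.11,.01);W=np.array([t+RT@np.array([x,y,z]) for y in ys]);uv=cv2.projectPoints(W,cv2.Rodrigues(r)[0],-r@np.array(c["position"]),c["K"],c["dist_coeffs"])[0][:,0]
        out=[]
        for y,w,(u,v) in zip(ys,W,uv):
            if not(0<=u<640 and 0<=v<480): continue
            d=c["depth"][int(v),int(u)];out.append((round(y*1000),round(((r@(w-np.array(c["position"])))[2]-d)*1000),c["image"][int(v),int(u)].tolist()))
        print(n,x,[o for o in out if abs(o[1])<20])
b=load("t3");a=load("w5")
cv2.imwrite("pics/c3.png",np.hstack([cv2.resize(b["image"][200:280,340:420],(400,400),interpolation=3),cv2.resize(a["image"][0:260,0:260],(400,400))])[:,:,::-1])
```

```text
t3 -0.079 [(-100, -14, [95, 100, 102]), (-90, -13, [97, 100, 103]), (-80, -15, [105, 92, 96]), (90, -8, [245, 248, 251]), (100, -6, [177, 191, 228])]
t3 -0.066 [(-100, -6, [96, 103, 107]), (-90, -4, [107, 113, 114]), (80, -12, [145, 149, 153]), (90, -5, [97, 102, 105]), (100, -14, [100, 110, 113])]
s3 -0.079 []
s3 -0.066 []
w5 -0.079 [(-100, -6, [110, 117, 124]), (-90, -5, [112, 117, 122]), (-80, -6, [114, 119, 122]), (-70, -6, [115, 123, 127]), (-60, -6, [145, 154, 161]), (-50, -5, [145, 154, 160])]
w5 -0.066 [(-100, -10, [144, 153, 160]), (-90, -9, [151, 160, 166]), (-80, -9, [148, 156, 162]), (-70, -9, [150, 158, 164]), (-60, -9, [150, 158, 163]), (-50, -10, [196, 208, 214]), (-40, -9, [195, 210, 216]), (-30, -9, [195, 208, 216]), (-20, -8, [199, 212, 217]), (-10, -9, [200, 210, 217]), (0, -9, [196, 209, 214]), (10, -9, [193, 207, 214]), (20, -8, [198, 210, 216])]
```

View pics/c3.png

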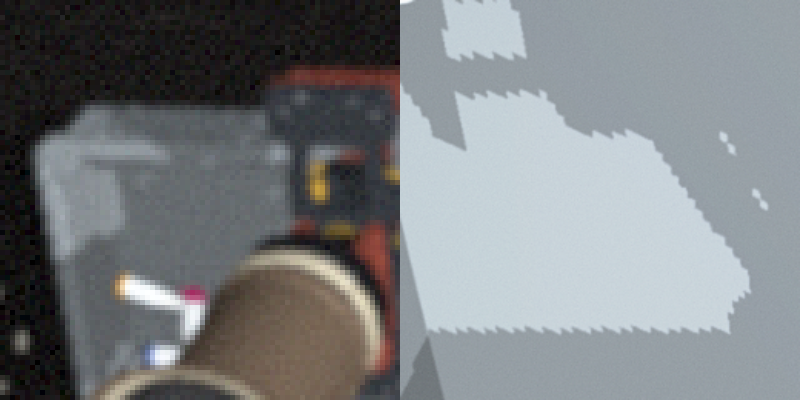

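Run:
```python
from h import *
s=dict(eef_pos=[.59651,-.09433,.12819],eef_rot=[1.895,2.076,.025]);t,RT=tote(s)
c=load("s1")
P=cloud(c);Q=(P-t)@RT;v,u=np.nonzero(c["depth"]>0);im=c["image"][v,u].astype(int)
m=(abs(Q[:,0])<.086)&(abs(Q[:,1])<.12)&(Q[:,2]>.006)&(Q[:,2]<.03)&((np.ptp(im,axis=1)>40)|(im.min(1)>190))
for a,b,q,col in list(zip(u[m],v[m],Q[m].round(3).tolist(),im[m].tolist()))[::2]: print(a,b,q,col)
cv2.imwrite("pics/s1d.png",cv2.resize(c["image"][275:310,278:318,::-1],None,fx=14,fy=14,interpolation=cv2.INTER_CUBIC))
```

```text
338 275 [0.078, 0.109, 0.017] [143, 127, 97]
303 285 [-0.031, 0.108, 0.013] [217, 195, 160]
304 286 [-0.028, 0.103, 0.012] [251, 251, 251]
304 287 [-0.027, 0.091, 0.016] [250, 251, 253]
303 288 [-0.031, 0.09, 0.014] [248, 249, 252]
305 288 [-0.026, 0.096, 0.009] [227, 230, 236]
303 289 [-0.031, 0.083, 0.015] [250, 251, 253]
287 290 [-0.08, 0.102, 0.013] [152, 171, 219]
289 290 [-0.074, 0.098, 0.014] [195, 210, 233]
302 290 [-0.035, 0.085, 0.011] [194, 197, 207]
304 290 [-0.029, 0.083, 0.01] [225, 226, 233]
288 291 [-0.077, 0.095, 0.014] [241, 246, 252]
302 291 [-0.035, 0.083, 0.009] [208, 199, 215]
287 292 [-0.079, 0.087, 0.015] [226, 232, 245]
289 292 [-0.074, 0.091, 0.011] [233, 239, 248]
302 292 [-0.034, 0.065, 0.016] [251, 229, 246]
304 292 [-0.03, 0.077, 0.008] [121, 58, 92]
288 293 [-0.076, 0.079, 0.016] [246, 249, 252]
296 293 [-0.052, 0.07, 0.015] [206, 211, 219]
298 293 [-0.046, 0.069, 0.014] [250, 251, 253]
300 293 [-0.04, 0.065, 0.015] [251, 252, 253]
302 293 [-0.035, 0.069, 0.011] [226, 171, 208]
304 293 [-0.029, 0.069, 0.009] [157, 27, 93]
288 294 [-0.077, 0.081, 0.012] 
[... 997 characters left out ...]
 297 [-0.061, 0.054, 0.014] [253, 253, 253]
295 297 [-0.056, 0.057, 0.011] [253, 253, 254]
297 297 [-0.05, 0.054, 0.011] [249, 250, 252]
287 298 [-0.079, 0.056, 0.014] [243, 245, 249]
289 298 [-0.073, 0.053, 0.015] [251, 251, 253]
291 298 [-0.068, 0.055, 0.012] [253, 253, 254]
293 298 [-0.062, 0.052, 0.012] [252, 253, 253]
295 298 [-0.057, 0.056, 0.008] [232, 235, 242]
286 299 [-0.082, 0.052, 0.015] [222, 225, 230]
288 299 [-0.077, 0.055, 0.011] [250, 250, 251]
290 299 [-0.071, 0.053, 0.011] [250, 252, 253]
292 299 [-0.065, 0.051, 0.011] [233, 235, 242]
287 300 [-0.081, 0.054, 0.009] [246, 248, 250]
289 300 [-0.075, 0.051, 0.009] [226, 228, 236]
287 301 [-0.081, 0.049, 0.009] [197, 201, 210]
```

All four tubes are accounted for in tote coordinates: orange (-33, 98), pink (-50, 69), blue (-77, 88) and white (-62, 55) mm. Each is within about 70 mm of the corner. Tilt is 43° and the foot is about 1 mm up, so I'm handing in.

```bash
python3 -c "
from plant import *
print(finish_job())"
```

```text
the job is handed in; nothing more can be done
None
```

The job is handed in, with no verdict returned: the stray tube is in the tote, and I'm holding the tote by its rim at about 43° on its near-left corner, with all four tubes measured within about 70 mm of that corner (one from an earlier, shallower tilt).

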